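# Build the spacer stack on the arbor, wide one first

## Robot

A 6-joint arm with a two-finger parallel gripper is mounted at the origin on a cart in front of the work surface, level with it; the furniture and walls round the work are solid. World frame = base frame: x ahead of the robot, y to its left, z up, the work surface at z = 0. Lengths are in m, angles in rad, forces in N, time in s.
With the tool pointing down it reaches from about 0.4 to 0.825 m from the base axis. Payload 7 kg.
Tool frame: the origin (TCP) lies between the finger pads; the fingertips stand 22 mm ahead of it and the grasp point (between the pads) lies 3 mm ahead of it; z points along the fingers, y is the direction in which the jaws open and shut (so a half turn about z gives the same grasp; the last joint's range is limited). The gripper opens to 88 mm and grips with 3 to 60 N. Pads are 19 mm wide; open, the fingers measure 130 mm over their backs; the gripper's body (78 mm by 193 mm) begins 47 mm behind the grasp point.
Start: joints at [-0.836, 0.359, 0.012, 0, -1.224, -0.288], TCP at [0.292, -0.609, 0.249] pointing down, gripper open.
Joint ranges: [-3.07, 3.07], [-1.43, 2.12], [-1.02, 1.25], [-3.03, 1.67], [-3.05, -0], [-3.03, 3.03]. Speed limits (rad/s): [2.39, 2.39, 3.01, 3.14, 3.14, 3.14].

## Interface

Orientations are given as [roll, pitch, yaw] about the fixed x, y, z axes, in that order (R = Rz(yaw) Ry(pitch) Rx(roll)).
In Python, from station import * gives the robot as it stands. The module is installed in compiled form; this text tells all that it offers.
- The arm moves only by the tool move_arm, never from a script. Its argument "rows" is a list of rows, each an object with "delta_rot": the turn, a rotation vector about the world's x, y, z in degrees, a list of three; "delta_pos": the shift along the world's x, y, z in cm, a list of three; "hand": the finger opening in cm, from 0 to 8.76. A call has exactly 10 rows; each row shifts and turns the commanded pose from where the row before left it; what a row does not reach is not made up. A row lasts 1/10 s, in which the tool goes at most 50 mm and 8.59 degrees, less where a joint would pass 70% of its speed; a pose out of reach is approached as far as the arm can. A call is refused whole if a number of a shift passes 5 or a number of a turn 8.59, either way. A call with a gripper value outside its range is refused whole. The fingers move at their own pace and stop on an object; "force" is the grip in N (left out, the last holds). Time passes only in rows, so rows that do not move let the fingers close, or fill a call up. It gives the time, the measured TCP pose, the force and the opening at its end, in the units of the state.
- get_state(): the state, without advancing time (a new reading comes with each control period).
- grab_frame(name): name is "scene" or "top" or "wrist"; returns the picture (400x640x3 uint8, blue, green, red); there is no depth.
- camera_info(name): a dict with "camera_matrix" (3x3 intrinsics, pixels), "world_from_camera" (4x4, takes a point from camera to world coordinates); the wrist camera has in their place "T_tool_cam" (4x4, takes a point from camera to tool coordinates, whose origin is the TCP and whose axes are the flange's). Camera axes: x right, y down, z forward; pixel columns grow to the right and rows downward; lengths in m; the calibration is good to about 2 mm. A picture is of the moment at which its call begins: read the wrist's pose just before it. camera_info takes no time and is no camera call.
- job_done(): hands the job in, once; it reports no verdict.
The state is a dict: "t": time; "q": joint angles; "qd": joint speeds; "joint_efforts": joint torques, N m; "eef_pos": TCP position; "ee_rot": TCP orientation; "force": force on the tool from outside, world axes, zero at the start; "moment": the same for the moment, N m; "width": finger opening in m.
Only numpy, scipy, OpenCV 4.12 (cv2) and the standard library are available. Lean on these libraries where they do the work, as an engineer would, in place of code of your own. Each camera call takes 0.05 s, during which the arm holds its last target.

## Task

Thread the two loose metal spacer rings onto the upright arbor: first the wide one, down flat on the arbor's shoulder, then the narrow one, flat on top of it. Leave the roll of tape, which is also a ring, where it lies.

Things in the scene. Friction and masses are not known exactly. Their poses are not given: they have to be found in the camera images.
- wide_centre (a point): Centre (half-way up, in the middle of the bore) of the wide spacer: a plain aluminium ring, loose, lying flat on the worktop, outside diameter 62 mm, bore 34 mm, 18 mm thick, 80 to 170 g. z is the ring's axis; round, so its yaw does not matter.
- narrow_centre (a point): Centre (half-way up, in the middle of the bore) of the narrow spacer: a plain aluminium ring, loose, lying flat on the worktop, outside diameter 48 mm, bore 34 mm, 18 mm thick, 40 to 85 g. z is the ring's axis; round, so its yaw does not matter. The two spacers may lie either way round, one left and one right of the arbor.
- arbor_seat (a point): Point on the axis of the fixed upright steel arbor at its shoulder's top, 20 mm above the worktop; z up. The pin, 16 mm in diameter, rises 50 mm above this point, the last 10 mm a cone to a 6 mm tip. The shoulder is 52 mm wide; under it is a dark round foot 70 mm wide, 8 mm high. Seated, the wide spacer's centre is 9 mm above this point, the narrow one's 27 mm.
- tape_centre (a point): Centre of a beige roll of adhesive tape, 68 mm in diameter and 19 mm high, lying flat near the front edge of the worktop. A bystander, not to be moved. (Keep clear too of the tall instrument, 0.3 m high, that stands on the left of the worktop, more than 0.33 m left of the robot's axis and from the front edge back.)

How it is judged:
By the outcome, as a careful person would: the job done as asked, in the order asked, and still so for the second after the job is handed in, with the robot touching nothing.
It also fails if it takes over 51 s, if anything falls off the work surface, if the arm or the gripper's body presses on something with over 40 N, if the wrist force passes 120 N, or if a joint passes its speed limit or range.

## Working session

There is one attempt and no reset: what is moved stays moved. The work goes in short steps, Python scripts to look and compute and a tool call to move; the robot and the scene stay as the last step left them, time stands still between calls to the robot, and variables do not carry over. Pictures are saved under pics/ and viewed, and the job is handed in when it is done.

Besides the shell and the picture viewer there is one more tool, called as name([rows], argument=value, ...), one row to a line, values as JSON. move_arm: Moves the arm, as the interface text tells. Its arguments: {"type":"object","properties":{"rows":{"type":"array"},"force":{"type":"number"}},"required":["rows"]}

```bash
mkdir -p pics; python3 - <<'E'
from station import *
import cv2
s=get_state();print(s)
for n in("scene","top"):
    cv2.imwrite(f"pics/{n}0.png",grab_frame(n));i=camera_info(n);print(n,i)
print(camera_info("wrist"))
E
```

```text
{'t': 0.0, 'q': array([-8.35859300e-01,  3.59362286e-01,  1.10704804e-02, -3.74192684e-04,
       -1.22409726e+00, -2.88115498e-01]), 'qd': array([ 2.88586584e-04,  1.22499049e-03,  7.66729500e-04, -7.35927636e-05,
        1.04195105e-03,  2.08512445e-03]), 'joint_efforts': array([ 1.41639730e-04, -5.82717025e+01,  2.93066812e+01,  6.99720785e+00,
        7.11371904e-03, -2.50475796e-04]), 'eef_pos': array([ 0.29146814, -0.60832576,  0.24763929]), 'ee_rot': array([ 3.13996560e+00, -1.15348708e-04, -2.69489846e+00]), 'force': array([ 0.68002562, -0.63819786, -0.4564401 ]), 'moment': array([-0.0395733 ,  0.01202837, -0.00749101]), 'width': 0.08770210521404392}
scene {'camera_matrix': array([[371.13006048,   0.        , 315.6189474 ],
       [  0.        , 371.13006048, 194.44842054],
       [  0.        ,   0.        ,   1.        ]]), 'world_from_camera': array([[-0.76297368, -0.32843951,  0.55677523, -0.02439813],
       [-0.64640601,  0.39499022, -0.65279553,  0.57826808],
       [-0.00551693, -0.85796866, -0.51367241,  0.49726712],
       [ 0.        ,  0.        ,  0.        ,  1.
[... 285 characters left out ...]
99757 , -0.0067649 , -0.00168214, -0.00877844],
       [ 0.00230661, -0.09338942, -0.99562699,  0.89648678],
       [ 0.        ,  0.        ,  0.        ,  1.        ]])}
{'camera_matrix': array([[337.9077885 ,   0.        , 310.53957261],
       [  0.        , 337.9077885 , 198.08671485],
       [  0.        ,   0.        ,   1.        ]]), 'T_tool_cam': array([[-9.61570292e-04, -9.64666379e-01, -2.63472678e-01,
         7.04333081e-02],
       [ 9.99999168e-01, -7.01064403e-04, -1.08275452e-03,
         4.63490200e-04],
       [ 8.59785563e-04, -2.63473500e-01,  9.64666251e-01,
        -1.35027603e-01],
       [ 0.00000000e+00,  0.00000000e+00,  0.00000000e+00,
         1.00000000e+00]])}
```

View pics/scene0.png

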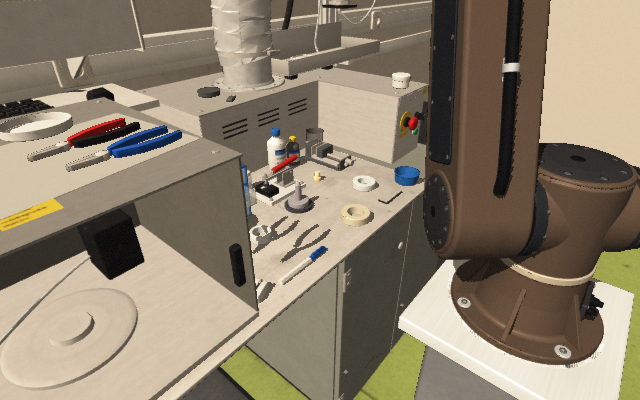

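View pics/top0.png

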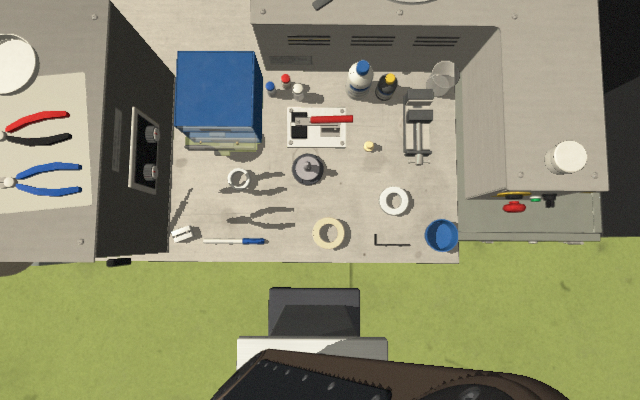

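The top view shows the narrow ring at (238,178), the wide ring at (394,201), the arbor at (308,168) and the tape at (328,233). Next I'll measure these more closely.

```bash
cat > h.py <<'E'
import numpy as np,cv2
from station import *
def ray(n,uv,z,T=None):
    i=camera_info(n);K=i["camera_matrix"]
    M=i["world_from_camera"] if T is None else T
    d=M[:3,:3]@np.linalg.solve(K,[uv[0],uv[1],1]);o=M[:3,3]
    return o+d*(z-o[2])/d[2]
def proj(n,p,T=None):
    i=camera_info(n);M=i["world_from_camera"] if T is None else T
    c=M[:3,:3].T@(np.asarray(p)-M[:3,3]);u=i["camera_matrix"]@c;return u[:2]/u[2]
def wristT(s):
    from scipy.spatial.transform import Rotation as R
    T=np.eye(4);T[:3,:3]=R.from_euler('xyz',s["ee_rot"]).as_matrix();T[:3,3]=s["eef_pos"]
    return T@camera_info("wrist")["T_tool_cam"]
E
python3 - <<'E'
from h import *
im=cv2.imread("pics/top0.png")
c=cv2.resize(im[130:260,200:440],None,fx=3.3,fy=3.3,interpolation=cv2.INTER_CUBIC);cv2.imwrite("pics/c0.png",c)
for n,uv,z in(("narrow",(238,178),.018),("wide",(394,201),.018),("arb",(308,168),.02),("tape",(328,233),.019)):
    print(n,ray("top",uv,z))
s=cv2.imread("pics/scene0.png")
cv2.imwrite("pics/c1.png",cv2.resize(s[120:290,230:430],None,fx=3.5,fy=3.5,interpolation=cv2.INTER_CUBIC))
E
```

```text
narrow [0.48684041 0.16109514 0.018     ]
wide [ 0.43953864 -0.17325293  0.018     ]
arb [0.50925349 0.01104772 0.02      ]
tape [ 0.37041274 -0.03250516  0.019     ]
```

View pics/c0.png

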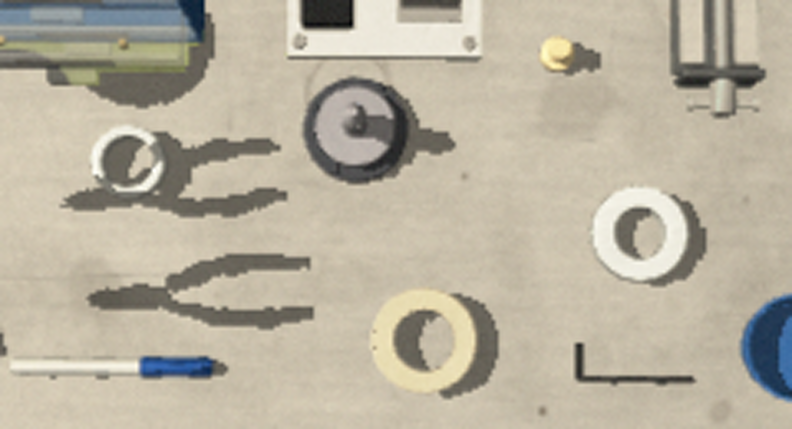

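View pics/c1.png

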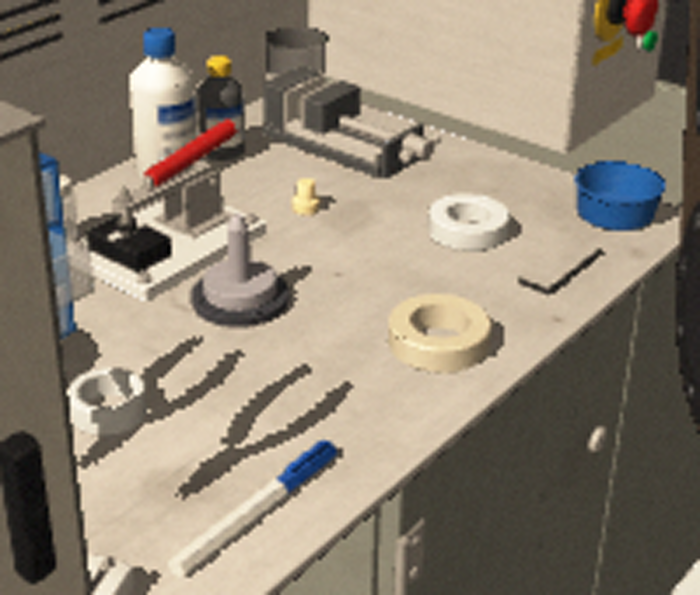

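```bash
python3 - <<'E'
from h import *
im=cv2.imread("pics/top0.png");hsv=cv2.cvtColor(im,cv2.COLOR_BGR2HSV)
for n,(u,v),r in(("narrow",(238,178),20),("wide",(394,201),22)):
    p=im[v-r:v+r,u-r:u+r];h=hsv[v-r:v+r,u-r:u+r]
    m=((h[...,1]<28)&(h[...,2]>185)).astype(np.uint8)*255
    cs,_=cv2.findContours(m,cv2.RETR_EXTERNAL,cv2.CHAIN_APPROX_NONE)
    c=max(cs,key=cv2.contourArea);e=cv2.fitEllipse(c);cc=np.add(e[0],(u-r,v-r));print(n,cc,e[1],ray("top",cc,.017))
u,v,r=308,168,22
h=hsv[v-r:v+r,u-r:u+r];m=(h[...,2]<85).astype(np.uint8)*255
cs,_=cv2.findContours(m,cv2.RETR_EXTERNAL,cv2.CHAIN_APPROX_NONE);c=max(cs,key=cv2.contourArea);e=cv2.fitEllipse(cv2.convexHull(c));cc=np.add(e[0],(u-r,v-r));print("foot",cc,e[1],ray("top",cc,.006))
# pin tip
print("tip", ray("top",(200+355/3.3,130+115/3.3),.07))
# box height checks
print(ray("top",(500,190),.2),ray("top",(263,130),.0),ray("top",(330,118),.08))
E
```

```text
narrow [237.70155144 177.33334541] (17.148775100708008, 19.524106979370117) [0.48843174 0.161965   0.017     ]
wide [393.30080795 200.09300613] (27.088396072387695, 28.050390243530273) [ 0.44157352 -0.17196455  0.017     ]
foot [308.69238472 169.33154297] (29.093475341796875, 30.65714454650879) [0.50878467 0.00982916 0.006     ]
tip [0.50692719 0.01083268 0.07      ]
[ 0.44209224 -0.3195544   0.2       ] [0.59722358 0.11188284 0.        ] [ 0.60139554 -0.03391568  0.08      ]
```

move_arm([
  {"delta_pos": [0, 2, 2], "delta_rot": [0, 0, 0], "hand": 8.76},
  {"delta_pos": [1.5, 4.5, 0.5], "delta_rot": [0, 0, -3], "hand": 8.76},
  {"delta_pos": [1.5, 4.5, 0], "delta_rot": [0, 0, -3], "hand": 8.76},
  {"delta_pos": [1.5, 4.5, 0], "delta_rot": [0, 0, -3], "hand": 8.76},
  {"delta_pos": [1.5, 4.5, 0], "delta_rot": [0, 0, -3], "hand": 8.76},
  {"delta_pos": [1.5, 4.5, 0], "delta_rot": [0, 0, -3], "hand": 8.76},
  {"delta_pos": [1.5, 4.5, 0], "delta_rot": [0, 0, -3], "hand": 8.76},
  {"delta_pos": [1.5, 4.5, 0], "delta_rot": [0, 0, -3], "hand": 8.76},
  {"delta_pos": [1.5, 4.5, 0], "delta_rot": [0, 0, -3], "hand": 8.76},
  {"delta_pos": [1.5, 4.5, 0], "delta_rot": [0, 0, -1.6], "hand": 8.76},
])

```text
t: 1.1
eef_pos: [0.4266, -0.1818, 0.2736]
ee_rot: [3.141, 0.0, 3.139]
force: [0.9, 0.9, 0.5]
width: 0.0876
```

```bash
python3 - <<'E'
from h import *
import json
s=get_state();im=grab_frame("wrist");cv2.imwrite("pics/w0.png",im)
T=wristT(s);np.save("T0.npy",T);print(s["eef_pos"],s["ee_rot"])
print(proj("wrist",[.4416,-.172,.018],T),proj("wrist",[.508,.010,.02],T),proj("wrist",[.508,.010,.07],T))
E
```

```text
[ 0.42661564 -0.18184032  0.27357478] [3.14145701e+00 2.55554052e-04 3.13948768e+00]
[318.70624024 180.72000895] [466.88275005 233.57405107] [487.42127602 250.42228345]
```

View pics/w0.png

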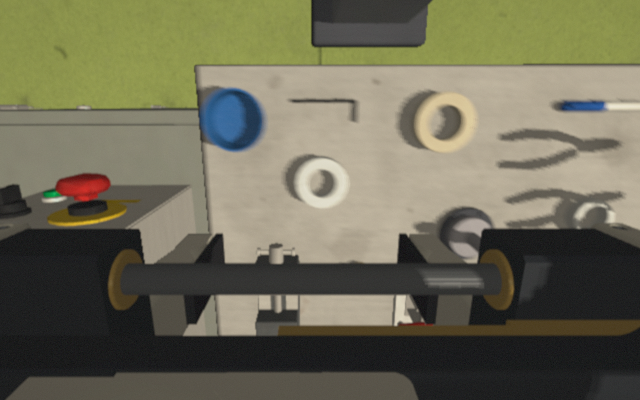

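The wrist view shows the wide ring at about (321,181) where (319,181) was predicted, the arbor near (467,232) and the tape at (445,122). The two views agree well.

```bash
python3 - <<'E'
from h import *
im=cv2.imread("pics/w0.png");h=cv2.cvtColor(im,cv2.COLOR_BGR2HSV);T=np.load("T0.npy")
for n,(u,v),r in(("wide",(321,181),36),("narrow",(594,215),30)):
    p=h[v-r:v+r,u-r:u+r];m=((p[...,1]<28)&(p[...,2]>185)).astype(np.uint8)*255
    cs,_=cv2.findContours(m,cv2.RETR_EXTERNAL,cv2.CHAIN_APPROX_NONE)
    c=max(cs,key=cv2.contourArea);e=cv2.fitEllipse(c);cc=np.add(e[0],(u-r,v-r));print(n,cc,e[1],ray("wrist",cc,.016,T))
for n,uv,z in(("tapec",(445,122),.019),):print(n,ray("wrist",uv,z,T))
E
```

```text
wide [322.26326752 182.90913391] (43.125823974609375, 46.4603271484375) [ 0.44471439 -0.16771226  0.016     ]Traceback (most recent call last):
  File "<stdin>", line 6, in <module>
ValueError: max() iterable argument is empty
```

```bash
python3 - <<'E'
from h import *
im=cv2.imread("pics/w0.png");h=cv2.cvtColor(im,cv2.COLOR_BGR2HSV);T=np.load("T0.npy")
p=h[145:218,285:358];print(h[181,340],h[160,300],h[150,350],h[200,321])
for th in(20,25,30):
  for vt in (150,165,175):
    m=((p[...,1]<th)&(p[...,2]>vt)).astype(np.uint8)*255
    cs,hi=cv2.findContours(m,cv2.RETR_CCOMP,cv2.CHAIN_APPROX_NONE)
    c=max(cs,key=cv2.contourArea);e=cv2.fitEllipse(cv2.convexHull(c));cc=np.add(e[0],(285,145));print(th,vt,cc,e[1],ray("wrist",cc,.016,T))
cv2.imwrite("pics/w0c.png",cv2.resize(im[140:280,270:620],None,fx=2.2,fy=2.2,interpolation=cv2.INTER_CUBIC))
E
```

```text
[ 25  27 220] [ 22  38 101] [ 20  43 185] [ 25  25 223]Traceback (most recent call last):
  File "<stdin>", line 8, in <module>
ValueError: max() iterable argument is empty
```

```bash
python3 - <<'E'
from h import *
im=cv2.imread("pics/w0.png");h=cv2.cvtColor(im,cv2.COLOR_BGR2HSV);T=np.load("T0.npy")
p=h[145:218,285:358]
for th in(30,33,36):
  for vt in (190,198):
    m=((p[...,1]<th)&(p[...,2]>vt)).astype(np.uint8)*255
    cs,hi=cv2.findContours(m,cv2.RETR_CCOMP,cv2.CHAIN_APPROX_NONE)
    c=max(cs,key=cv2.contourArea);e=cv2.fitEllipse(cv2.convexHull(c));cc=np.add(e[0],(285,145));print(th,vt,cc,e[1],ray("wrist",cc,.016,T))
cv2.imwrite("pics/w0c.png",cv2.resize(im[140:280,270:620],None,fx=2.2,fy=2.2,interpolation=cv2.INTER_CUBIC))
E
```

```text
30 190 [322.06815338 182.84750748] (46.37316131591797, 48.5113525390625) [ 0.44463862 -0.16794487  0.016     ]
30 198 [322.24759293 182.8554039 ] (46.17638397216797, 48.03642654418945) [ 0.44464885 -0.16773131  0.016     ]
33 190 [321.63443756 182.67905807] (47.90692138671875, 49.7530517578125) [ 0.44443188 -0.16846206  0.016     ]
33 198 [321.92322159 182.7970047 ] (47.508026123046875, 49.253299713134766) [ 0.44457658 -0.16811767  0.016     ]
36 190 [322.17542267 183.05401611] (48.9993782043457, 50.624000549316406) [ 0.44489068 -0.16781572  0.016     ]
36 198 [322.38931274 183.25173569] (48.70436096191406, 49.98265838623047) [ 0.44513248 -0.16755969  0.016     ]
```

View pics/w0c.png

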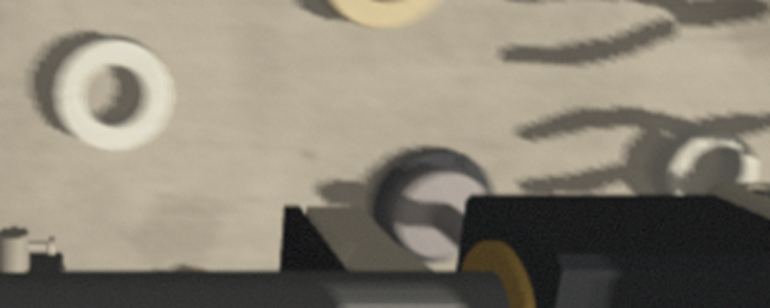

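move_arm([
  {"delta_pos": [0.4, 0.3, -3], "delta_rot": [0, 0, 0], "hand": 8.76},
  {"delta_pos": [0.4, 0.3, -4], "delta_rot": [0, 0, 0], "hand": 8.76},
  {"delta_pos": [0.4, 0.3, -4], "delta_rot": [0, 0, 0], "hand": 8.76},
  {"delta_pos": [0.4, 0.3, -4], "delta_rot": [0, 0, 0], "hand": 8.76},
  {"delta_pos": [0, 0, -4], "delta_rot": [0, 0, 0], "hand": 8.76},
  {"delta_pos": [0, 0, -2.5], "delta_rot": [0, 0, 0], "hand": 8.76},
  {"delta_pos": [0, 0, -1], "delta_rot": [0, 0, 0], "hand": 8.76},
  {"delta_pos": [0, 0, 0], "delta_rot": [0, 0, 0], "hand": 8.76},
  {"delta_pos": [0, 0, 0], "delta_rot": [0, 0, 0], "hand": 8.76},
  {"delta_pos": [0, 0, 0], "delta_rot": [0, 0, 0], "hand": 8.76},
])

```text
t: 2.15
eef_pos: [0.4438, -0.1718, 0.05]
ee_rot: [-3.142, 0.003, -3.141]
force: [-0.5, -0.5, -0.4]
width: 0.0874
```

```bash
python3 - <<'E'
from h import *
s=get_state();im=grab_frame("wrist");cv2.imwrite("pics/w1.png",im);np.save("T1.npy",wristT(s))
print(s["eef_pos"],s["ee_rot"])
E
```

```text
[ 0.44376906 -0.17176922  0.05000648] [-3.14156151e+00  2.79591976e-03 -3.14144353e+00]
```

View pics/w1.png

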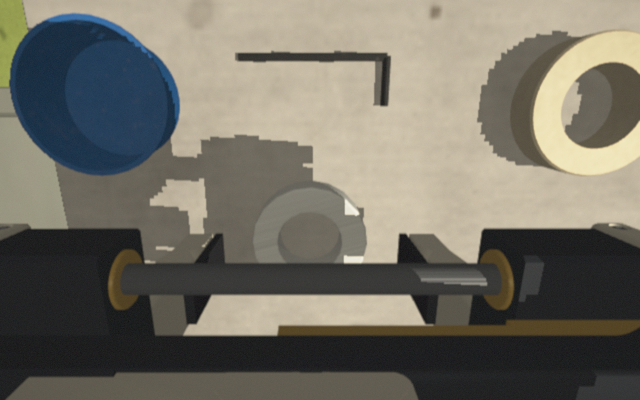

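```bash
python3 - <<'E'
from h import *
T=np.load("T1.npy")
print(ray("wrist",(310,181),.018,T)+[.031,0,0], ray("wrist",(310,212),.018,T)+[.017,0,0], ray("wrist",(310,240),.018,T))
print(ray("wrist",(253,240),.018,T),ray("wrist",(367,240),.018,T))
E
```

```text
[ 0.44088978 -0.17160277  0.018     ] [ 0.44332616 -0.17162311  0.018     ] [ 0.4419143  -0.17164241  0.018     ]
[ 0.44190195 -0.20188434  0.018     ] [ 0.44192664 -0.14141114  0.018     ]
```

The wrist view shows the wide ring centred between the jaws, at column 310 against a jaw midpoint of 311. I'll lower and grip it.

move_arm([
  {"delta_pos": [-0.15, 0, -1], "delta_rot": [0, 0, 0], "hand": 8.76},
  {"delta_pos": [0, 0, -1], "delta_rot": [0, 0, 0], "hand": 8.76},
  {"delta_pos": [0, 0, -0.5], "delta_rot": [0, 0, 0], "hand": 8.76},
  {"delta_pos": [0, 0, 0], "delta_rot": [0, 0, 0], "hand": 8.0},
  {"delta_pos": [0, 0, 0], "delta_rot": [0, 0, 0], "hand": 7.0},
  {"delta_pos": [0, 0, 0], "delta_rot": [0, 0, 0], "hand": 6.4},
  {"delta_pos": [0, 0, 0], "delta_rot": [0, 0, 0], "hand": 5.8},
  {"delta_pos": [0, 0, 0], "delta_rot": [0, 0, 0], "hand": 5.5},
  {"delta_pos": [0, 0, 0], "delta_rot": [0, 0, 0], "hand": 5.5},
  {"delta_pos": [0, 0, 0], "delta_rot": [0, 0, 0], "hand": 5.5},
], force=25)

```text
t: 3.2
eef_pos: [0.4411, -0.1717, 0.0235]
ee_rot: [3.142, -0.0, 3.141]
force: [0.1, 0.1, -1.2]
width: 0.0602
```

move_arm([
  {"delta_pos": [0, 0, 1], "delta_rot": [0, 0, 0], "hand": 5.5},
  {"delta_pos": [0, 0, 3], "delta_rot": [0, 0, 0], "hand": 5.5},
  {"delta_pos": [0, 0, 4], "delta_rot": [0, 0, 0], "hand": 5.5},
  {"delta_pos": [0, 2, 4], "delta_rot": [0, 0, 0], "hand": 5.5},
  {"delta_pos": [0, 4, 2], "delta_rot": [0, 0, 0], "hand": 5.5},
  {"delta_pos": [0, 4.5, 0], "delta_rot": [0, 0, 0], "hand": 5.5},
  {"delta_pos": [0, 4.5, 0], "delta_rot": [0, 0, 0], "hand": 5.5},
  {"delta_pos": [0, 3.2, 0], "delta_rot": [0, 0, 0], "hand": 5.5},
  {"delta_pos": [0, 0, 0], "delta_rot": [0, 0, 0], "hand": 5.5},
  {"delta_pos": [0, 0, 0], "delta_rot": [0, 0, 0], "hand": 5.5},
])

```text
t: 4.2
eef_pos: [0.4409, 0.0109, 0.1642]
ee_rot: [3.141, 0.0, -3.139]
force: [-0.8, 0.0, -2.1]
width: 0.0602
```

```bash
python3 - <<'E'
from h import *
s=get_state();im=grab_frame("wrist");cv2.imwrite("pics/w2.png",im);np.save("T2.npy",wristT(s))
print(s["eef_pos"],s["ee_rot"],s["width"],s["force"])
cv2.imwrite("pics/t2.png",cv2.resize(grab_frame("top")[100:260,190:450],None,fx=3,fy=3))
E
```

```text
[0.44090256 0.01092753 0.16415978] [ 3.14134839e+00  3.99948507e-04 -3.13938133e+00] 0.060213668060270495 [-0.76586718  0.00586915 -2.08651936]
```

View pics/w2.png

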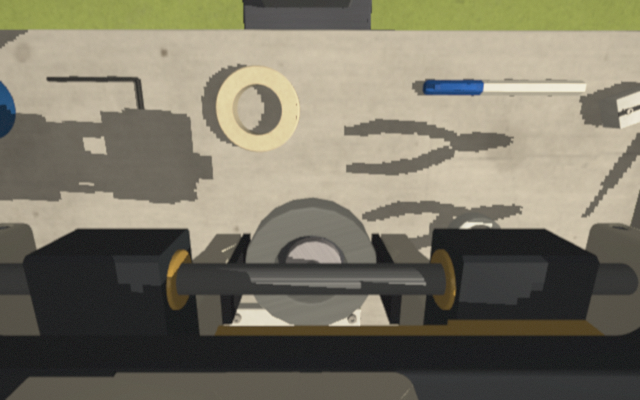

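View pics/t2.png

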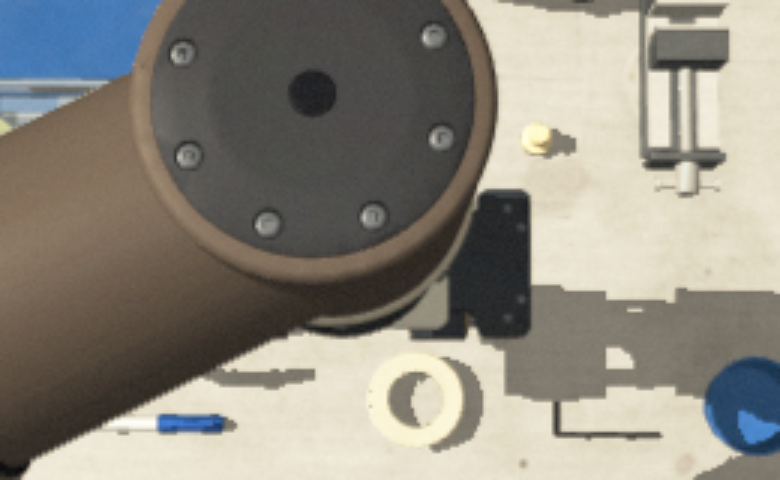

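```bash
python3 - <<'E'
from h import *
T=np.load("T0.npy")
a=np.linspace(0,2*np.pi,200)
for z,r in((.008,.035),(.02,.026)):
    P=np.array([proj("wrist",[.508+r*np.cos(t),.0105+r*np.sin(t),z],T) for t in a]);P=(P-[270,140])*2.2
    print(z,P.min(0),P.max(0))
# scene pin
I="scene";print((proj(I,[.508,.0105,.07])-[230,120])*3.5,(proj(I,[.508,.0105,.02])-[230,120])*3.5,(proj(I,[.508,.0105,.0])-[230,120])*3.5)
im=grab_frame("scene");cv2.imwrite("pics/s2.png",cv2.resize(im[100:270,230:430],None,fx=3.5,fy=3.5,interpolation=cv2.INTER_CUBIC))
E
```

```text
0.008 [363.34241676 139.59679377] [486.36613596 254.34495572]
0.02 [387.15664031 161.4639823 ] [481.12098252 248.81422074]
[245.68855662 212.8894891 ] [247.60109252 275.31702165] [248.3362881  299.31471287]
```

View pics/s2.png

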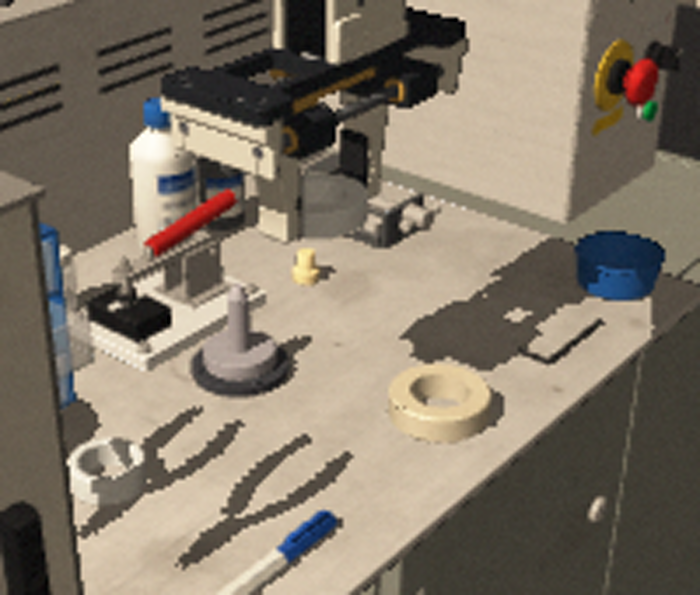

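```bash
python3 - <<'E'
from h import *
a=np.linspace(0,2*np.pi,200)
def circ(n,c,r,z,T=None):
    P=np.array([proj(n,[c[0]+r*np.cos(t),c[1]+r*np.sin(t),z],T) for t in a]);return P.min(0),P.max(0)
c1=lambda P:[(p-[230,120])*3.5 for p in P]
print("wide top c1",c1(circ("scene",(.442,-.1717),.031,.018)),"bottom",c1(circ("scene",(.442,-.1717),.031,.0)))
print("foot bottom c1",c1(circ("scene",(.508,.0105),.035,.0)),"shoulder",c1(circ("scene",(.508,.0105),.026,.02)))
c0=lambda P:[(p-[200,130])*3.3 for p in P]
print("c0 wide top",c0(circ("top",(.442,-.1717),.031,.018)),"foot",c0(circ("top",(.508,.0105),.035,.008)),"sh",c0(circ("top",(.508,.0105),.026,.02)),c0([proj("top",[.508,.0105,.07])]))
im=cv2.imread("pics/scene0.png");cv2.imwrite("pics/c2.png",cv2.resize(im[170:220,275:385],None,fx=7,fy=7,interpolation=cv2.INTER_NEAREST))
im=cv2.imread("pics/top0.png");cv2.imwrite("pics/c3.png",cv2.resize(im[145:225,285:415],None,fx=6,fy=6,interpolation=cv2.INTER_NEAREST))
E
```

```text
wide top c1 [array([430.75384193, 191.75780803]), array([512.22792545, 230.68020035])] bottom [array([429.67796397, 211.82663287]), array([510.39268307, 251.47245499])]
foot bottom c1 [array([198.95909456, 273.5751916 ]), array([297.61754533, 326.78606318])] shoulder [array([210.52238064, 256.4008024 ]), array([284.62366073, 295.18127291])]
c0 wide top [array([589.90845629, 183.01081346]), array([685.61820373, 278.30048465])] foot [array([304.49330494,  78.15446703]), array([410.68845919, 183.11927534])] sh [array([317.24548475,  87.91459301]), array([397.19551153, 166.9212566 ])] [array([355.55741885, 113.27829494])]
```

View pics/c2.png

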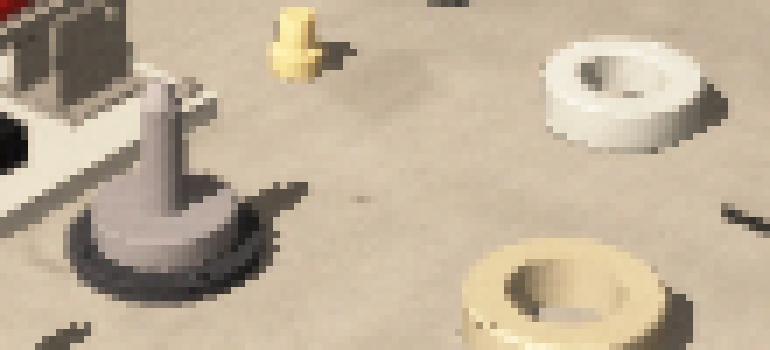

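View pics/c3.png

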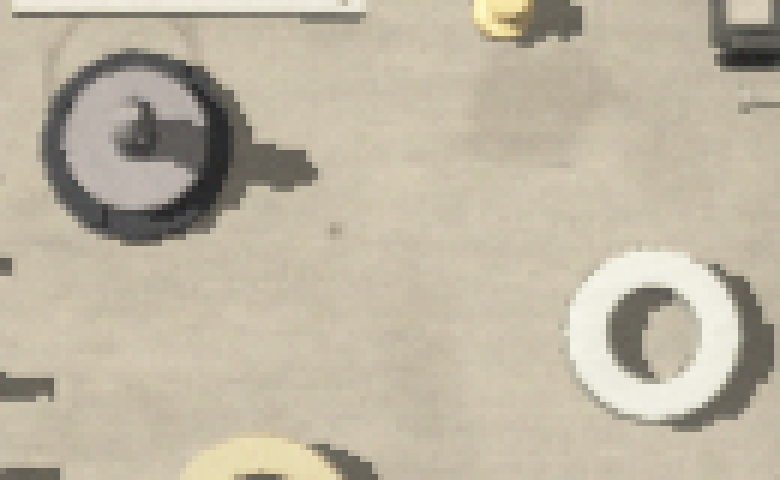

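```bash
python3 - <<'E'
from h import *
T=np.load("T2.npy");z=.1587
for uv in((310,198),(310,326),(310,235)):print(ray("wrist",uv,z,T))
print(ray("wrist",(247,262),z,T),ray("wrist",(376,262),z,T))
E
```

```text
[0.40861025 0.01109337 0.1587    ]
[0.47242578 0.01114622 0.1587    ]
[0.4256538  0.01110749 0.1587    ]
[ 0.43881724 -0.01752254  0.1587    ] [0.43872396 0.04111435 0.1587    ]
```

move_arm([
  {"delta_pos": [2, 0, 0], "delta_rot": [0, 0, 0], "hand": 5.5},
  {"delta_pos": [3, 0.1, 0], "delta_rot": [0, 0, 0], "hand": 5.5},
  {"delta_pos": [1.9, 0, 0], "delta_rot": [0, 0, 0], "hand": 5.5},
  {"delta_pos": [0, 0, -1], "delta_rot": [0, 0, 0], "hand": 5.5},
  {"delta_pos": [0, 0, -2], "delta_rot": [0, 0, 0], "hand": 5.5},
  {"delta_pos": [0, 0, -2], "delta_rot": [0, 0, 0], "hand": 5.5},
  {"delta_pos": [0, 0, -1], "delta_rot": [0, 0, 0], "hand": 5.5},
  {"delta_pos": [0, 0, 0], "delta_rot": [0, 0, 0], "hand": 5.5},
  {"delta_pos": [0, 0, 0], "delta_rot": [0, 0, 0], "hand": 5.5},
  {"delta_pos": [0, 0, 0], "delta_rot": [0, 0, 0], "hand": 5.5},
])

```text
t: 5.35
eef_pos: [0.5107, 0.0113, 0.1045]
ee_rot: [3.141, 0.001, 3.142]
force: [-0.5, 0.2, -0.6]
width: 0.06
```

```bash
python3 - <<'E'
from h import *
s=get_state();im=grab_frame("wrist");cv2.imwrite("pics/w3.png",im);np.save("T3.npy",wristT(s))
print(s["eef_pos"],s["ee_rot"],s["width"],s["force"])
im=grab_frame("scene");cv2.imwrite("pics/s3.png",cv2.resize(im[120:240,240:400],None,fx=5,fy=5,interpolation=cv2.INTER_CUBIC))
E
```

```text
[0.51070505 0.01131012 0.10451669] [3.14118627e+00 1.48846572e-03 3.14155408e+00] 0.060001933515089485 [-0.49049733  0.23264814 -0.57302807]
```

View pics/w3.png

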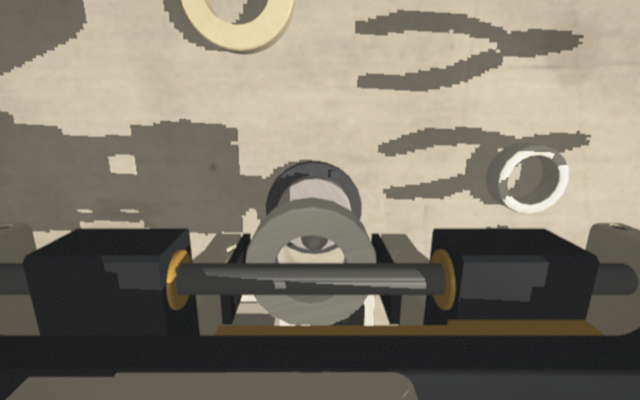

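View pics/s3.png

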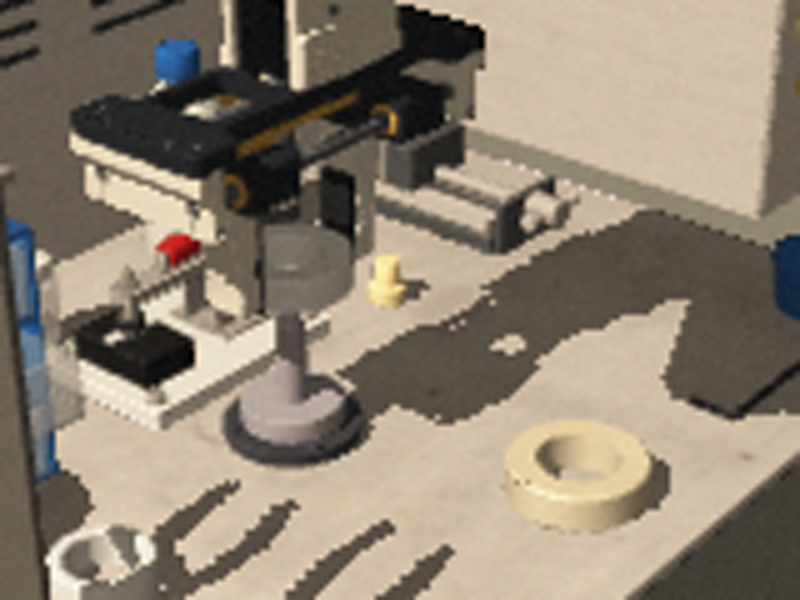

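```bash
python3 - <<'E'
from h import *
T=np.load("T3.npy");z=.008
print(ray("wrist",(313.5,161),z,T)+[.035,0,0],ray("wrist",(266,200),z,T),ray("wrist",(361,200),z,T))
for uv,z in(((533,145),.018),((533,213),.018),((498,180),.018),((570,180),.018)):print(ray("wrist",uv,z,T))
E
```

```text
[0.51197996 0.01377562 0.008     ] [ 0.50488666 -0.01998507  0.008     ] [0.50494398 0.04760509 0.008     ]
[0.4650137 0.1566373 0.018    ]
[0.51151861 0.16470927 0.018     ]
[0.48829573 0.13725406 0.018     ]
[0.48833823 0.1854458  0.018     ]
```

move_arm([
  {"delta_pos": [0, 0.15, -1], "delta_rot": [0, 0, 0], "hand": 5.5},
  {"delta_pos": [0, 0, -1.5], "delta_rot": [0, 0, 0], "hand": 5.5},
  {"delta_pos": [0, 0, -1.5], "delta_rot": [0, 0, 0], "hand": 5.5},
  {"delta_pos": [0, 0, -1], "delta_rot": [0, 0, 0], "hand": 5.5},
  {"delta_pos": [0, 0, -0.5], "delta_rot": [0, 0, 0], "hand": 5.5},
  {"delta_pos": [0, 0, -0.3], "delta_rot": [0, 0, 0], "hand": 5.5},
  {"delta_pos": [0, 0, -0.1], "delta_rot": [0, 0, 0], "hand": 5.5},
  {"delta_pos": [0, 0, -0.1], "delta_rot": [0, 0, 0], "hand": 5.5},
  {"delta_pos": [0, 0, 0], "delta_rot": [0, 0, 0], "hand": 5.5},
  {"delta_pos": [0, 0, 0], "delta_rot": [0, 0, 0], "hand": 5.5},
])

```text
t: 6.45
eef_pos: [0.5104, 0.0128, 0.0439]
ee_rot: [3.141, 0.001, -3.142]
force: [-0.7, 1.2, -1.6]
width: 0.0606
```

move_arm([
  {"delta_pos": [0, 0, -0.05], "delta_rot": [0, 0, 0], "hand": 5.5},
  {"delta_pos": [0, 0, 0], "delta_rot": [0, 0, 0], "hand": 6.2},
  {"delta_pos": [0, 0, 0], "delta_rot": [0, 0, 0], "hand": 6.5},
  {"delta_pos": [0, 0, 0], "delta_rot": [0, 0, 0], "hand": 7.2},
  {"delta_pos": [0, 0, 0], "delta_rot": [0, 0, 0], "hand": 8.4},
  {"delta_pos": [0, 0, 0], "delta_rot": [0, 0, 0], "hand": 8.4},
  {"delta_pos": [0, 0, 1], "delta_rot": [0, 0, 0], "hand": 8.4},
  {"delta_pos": [0, 0, 3], "delta_rot": [0, 0, 0], "hand": 8.4},
  {"delta_pos": [0, 0, 4], "delta_rot": [0, 0, 0], "hand": 8.4},
  {"delta_pos": [0, 0, 4], "delta_rot": [0, 0, 0], "hand": 8.4},
])

```text
t: 7.45
eef_pos: [0.5097, 0.0126, 0.1649]
ee_rot: [-3.141, -0.001, -3.142]
force: [1.5, 0.0, -0.5]
width: 0.0837
```

```bash
python3 - <<'E'
from h import *
s=get_state();im=grab_frame("wrist");cv2.imwrite("pics/w4.png",im);np.save("T4.npy",wristT(s))
print(s["eef_pos"],s["ee_rot"],s["width"],s["force"])
im=grab_frame("scene");cv2.imwrite("pics/s4.png",cv2.resize(im[120:240,240:400],None,fx=5,fy=5,interpolation=cv2.INTER_CUBIC))
E
```

```text
[0.50971722 0.0125535  0.16493255] [-3.14120090e+00 -6.14004518e-04 -3.14151051e+00] 0.08371873591444284 [ 1.46583329  0.0139151  -0.51023257]
```

View pics/w4.png

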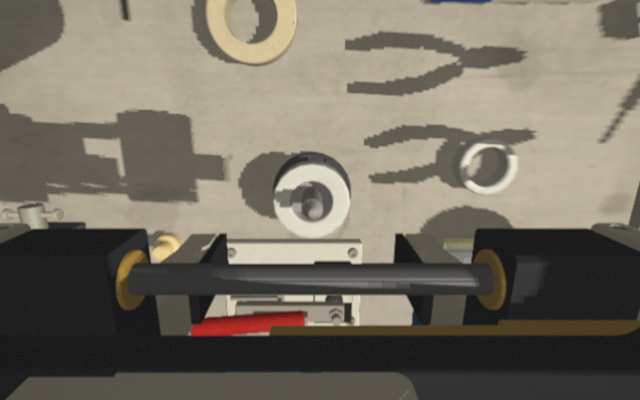

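View pics/s4.png

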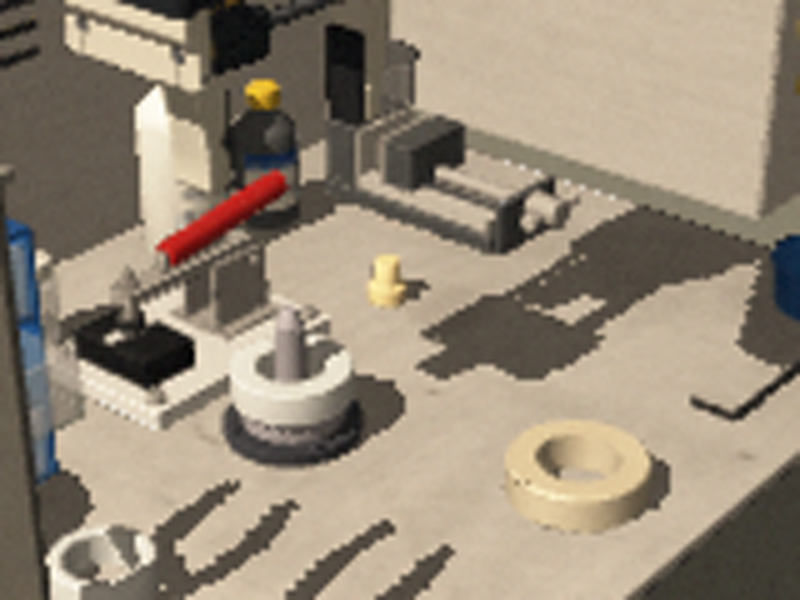

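The wide ring is seated flat on the shoulder, with the pin up through its bore at about (290,345) in the scene crop. Now the narrow ring, at (488,169) in the wrist view.

```bash
python3 - <<'E'
from h import *
T=np.load("T4.npy")
print("narrow",[ray("wrist",uv,.017,T).round(4) for uv in((459,169),(518,169),(488,143),(488,195))])
print("wide",[ray("wrist",uv,.038,T).round(4) for uv in((273,200),(351,200),(311,162),(311,238))])
E
```

```text
narrow [array([0.4908, 0.1387, 0.017 ]), array([0.4909, 0.1886, 0.017 ]), array([0.469 , 0.1602, 0.017 ]), array([0.5136, 0.1664, 0.017 ])]
wide [array([ 0.5122, -0.0174,  0.038 ]), array([0.5122, 0.0454, 0.038 ]), array([0.4814, 0.0132, 0.038 ]), array([0.545 , 0.0132, 0.038 ])]
```

move_arm([
  {"delta_pos": [-0.1, 2, 0], "delta_rot": [0, 0, 0], "hand": 8.4},
  {"delta_pos": [-0.5, 4, 0], "delta_rot": [0, 0, 0], "hand": 8.4},
  {"delta_pos": [-0.5, 4, 0], "delta_rot": [0, 0, 0], "hand": 8.4},
  {"delta_pos": [-0.5, 4, 0], "delta_rot": [0, 0, 0], "hand": 8.4},
  {"delta_pos": [-0.5, 0.95, 0], "delta_rot": [0, 0, 0], "hand": 8.4},
  {"delta_pos": [0, 0, -2], "delta_rot": [0, 0, 0], "hand": 8.4},
  {"delta_pos": [0, 0, -2], "delta_rot": [0, 0, 0], "hand": 8.4},
  {"delta_pos": [0, 0, -1], "delta_rot": [0, 0, 0], "hand": 8.4},
  {"delta_pos": [0, 0, 0], "delta_rot": [0, 0, 0], "hand": 8.4},
  {"delta_pos": [0, 0, 0], "delta_rot": [0, 0, 0], "hand": 8.4},
])

```text
t: 8.55
eef_pos: [0.4895, 0.1621, 0.1136]
ee_rot: [-3.141, 0.0, 3.142]
force: [0.3, -0.6, 1.1]
width: 0.0841
```

```bash
python3 - <<'E'
from h import *
s=get_state();im=grab_frame("wrist");cv2.imwrite("pics/w5.png",im);np.save("T5.npy",wristT(s))
print(s["eef_pos"],s["ee_rot"],s["width"],s["force"])
im=grab_frame("scene");cv2.imwrite("pics/s5.png",cv2.resize(im[60:240,200:400],None,fx=3.3,fy=3.3,interpolation=cv2.INTER_CUBIC))
E
```

```text
[0.48948562 0.16214577 0.11364916] [-3.14146211e+00  3.48833737e-04  3.14153105e+00] 0.08410535792878114 [ 0.33779319 -0.55633698  1.13831607]
```

View pics/w5.png

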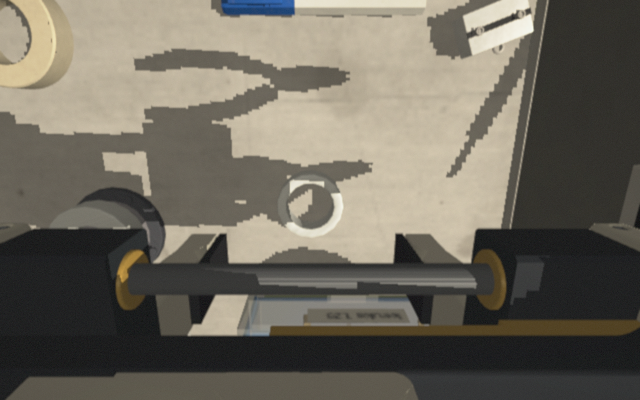

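View pics/s5.png

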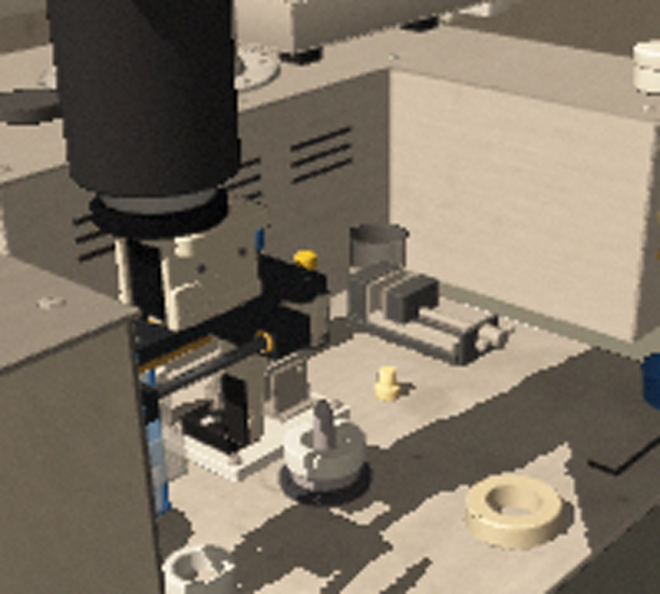

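```bash
python3 - <<'E'
from h import *
T=np.load("T5.npy")
print("narrow",[ray("wrist",uv,.018,T).round(4) for uv in((277,205),(344,205),(310,172),(310,238))])
for z in(0,.03,.06,.09):print(z,ray("wrist",(330,293),z,T),ray("top",(225,152),z))
c=cv2.imread("pics/top0.png")[40:200,165:275];cv2.imwrite("pics/c4.png",cv2.resize(c,None,fx=3.7,fy=3.7,interpolation=cv2.INTER_CUBIC))
E
```

```text
narrow [array([0.487 , 0.1386, 0.018 ]), array([0.4871, 0.1863, 0.018 ]), array([0.4632, 0.1621, 0.018 ]), array([0.5122, 0.1621, 0.018 ])]
0 [0.56821721 0.17847001 0.        ] [0.54715456 0.19461832 0.        ]
0.03 [0.55018433 0.17658006 0.03      ] [0.54073532 0.18781186 0.03      ]
0.06 [0.53215144 0.17469012 0.06      ] [0.53431607 0.1810054  0.06      ]
0.09 [0.51411855 0.17280017 0.09      ] [0.52789683 0.17419894 0.09      ]
```

View pics/c4.png

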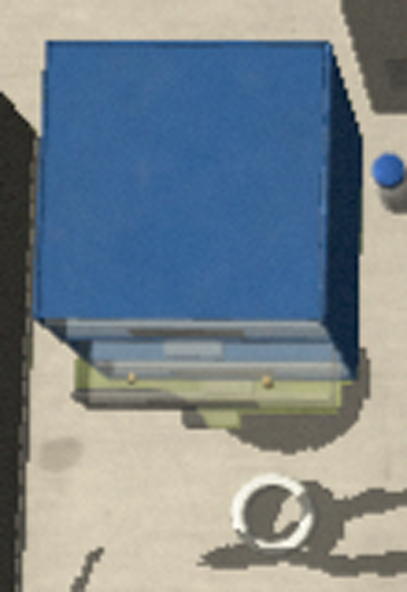

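move_arm([
  {"delta_pos": [-0.5, 0, 0], "delta_rot": [0, 0, 0], "hand": 8.4},
  {"delta_pos": [0, 0, -1.5], "delta_rot": [0, 0, 0], "hand": 8.0},
  {"delta_pos": [0, 0, -2], "delta_rot": [0, 0, 0], "hand": 7.5},
  {"delta_pos": [0, 0, -2], "delta_rot": [0, 0, 0], "hand": 7.5},
  {"delta_pos": [0, 0, -1], "delta_rot": [0, 0, 0], "hand": 7.5},
  {"delta_pos": [0, 0, -1], "delta_rot": [0, 0, 0], "hand": 7.5},
  {"delta_pos": [0, 0, -0.5], "delta_rot": [0, 0, 0], "hand": 7.5},
  {"delta_pos": [0, 0, -0.5], "delta_rot": [0, 0, 0], "hand": 7.5},
  {"delta_pos": [0, 0, 0], "delta_rot": [0, 0, 0], "hand": 7.5},
  {"delta_pos": [0, 0, 0], "delta_rot": [0, 0, 0], "hand": 7.5},
])

```text
t: 9.65
eef_pos: [0.4844, 0.1624, 0.0284]
ee_rot: [3.141, 0.0, -3.142]
force: [-0.3, -0.3, -0.1]
width: 0.0752
```

```bash
python3 - <<'E'
from h import *
s=get_state();im=grab_frame("wrist");cv2.imwrite("pics/w6.png",im);np.save("T6.npy",wristT(s))
print(s["eef_pos"],s["ee_rot"],s["width"],s["force"])
E
```

```text
[0.48435744 0.16241697 0.02837357] [ 3.14134604e+00  4.11831224e-04 -3.14151187e+00] 0.07520986749795895 [-0.2644471  -0.33784394 -0.14528415]
```

View pics/w6.png

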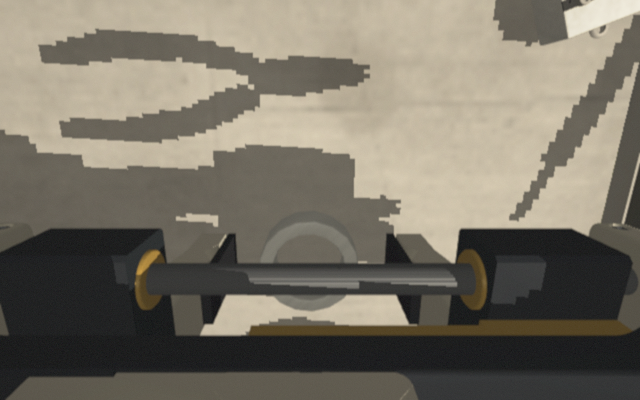

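The narrow ring sits between the jaws, spanning columns 260–357 with the jaws at 236–386, and nothing has touched. I'll grip it and lift.

move_arm([
  {"delta_pos": [0, 0, 0], "delta_rot": [0, 0, 0], "hand": 6.5},
  {"delta_pos": [0, 0, 0], "delta_rot": [0, 0, 0], "hand": 5.5},
  {"delta_pos": [0, 0, 0], "delta_rot": [0, 0, 0], "hand": 5.0},
  {"delta_pos": [0, 0, 0], "delta_rot": [0, 0, 0], "hand": 4.6},
  {"delta_pos": [0, 0, 0], "delta_rot": [0, 0, 0], "hand": 4.2},
  {"delta_pos": [0, 0, 0], "delta_rot": [0, 0, 0], "hand": 4.2},
  {"delta_pos": [0, 0, 0], "delta_rot": [0, 0, 0], "hand": 4.2},
  {"delta_pos": [0, 0, 0.5], "delta_rot": [0, 0, 0], "hand": 4.2},
  {"delta_pos": [0, 0, 1.5], "delta_rot": [0, 0, 0], "hand": 4.2},
  {"delta_pos": [0, 0, 2], "delta_rot": [0, 0, 0], "hand": 4.2},
], force=20)

```text
t: 10.7
eef_pos: [0.4835, 0.1618, 0.0679]
ee_rot: [-3.14, -0.002, 3.141]
force: [0.4, -0.4, -0.4]
width: 0.0471
```

```bash
python3 - <<'E'
from h import *
s=get_state();im=grab_frame("wrist");cv2.imwrite("pics/w7.png",im);np.save("T7.npy",wristT(s))
print(s["eef_pos"],s["ee_rot"],s["width"],s["force"])
E
```

```text
[0.48347559 0.16180741 0.0678661 ] [-3.14024133e+00 -1.86323426e-03  3.14145507e+00] 0.04710633707187579 [ 0.44975642 -0.36327441 -0.37011211]
```

View pics/w7.png

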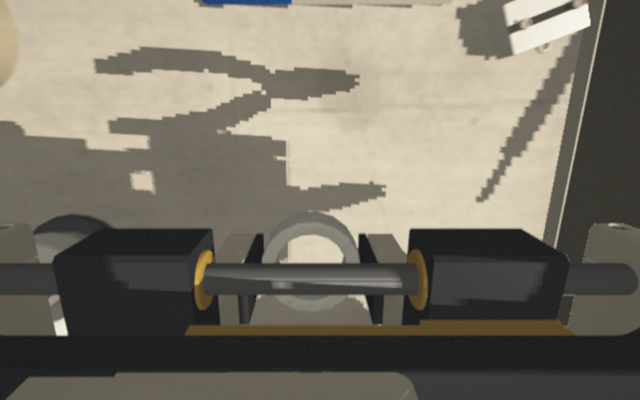

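```bash
python3 - <<'E'
from h import *
T=np.load("T7.npy");z=.0679-.0104
print([ray("wrist",uv,z,T).round(4) for uv in((310,212),(310,311),(262,262),(359,262))])
E
```

```text
[array([0.4591, 0.162 , 0.0575]), array([0.51  , 0.1619, 0.0575]), array([0.4837, 0.1394, 0.0575]), array([0.4837, 0.185 , 0.0575])]
```

move_arm([
  {"delta_pos": [0, 0, 3], "delta_rot": [0, 0, 0], "hand": 4.2},
  {"delta_pos": [0, 0, 3], "delta_rot": [0, 0, 0], "hand": 4.2},
  {"delta_pos": [0.3, -2, 0], "delta_rot": [0, 0, 0], "hand": 4.2},
  {"delta_pos": [0.7, -4, 0], "delta_rot": [0, 0, 0], "hand": 4.2},
  {"delta_pos": [0.7, -4, 0], "delta_rot": [0, 0, 0], "hand": 4.2},
  {"delta_pos": [0.5, -3.5, 0], "delta_rot": [0, 0, 0], "hand": 4.2},
  {"delta_pos": [0.2, -1.45, 0], "delta_rot": [0, 0, 0], "hand": 4.2},
  {"delta_pos": [0, 0, 0], "delta_rot": [0, 0, 0], "hand": 4.2},
  {"delta_pos": [0, 0, 0], "delta_rot": [0, 0, 0], "hand": 4.2},
  {"delta_pos": [0, 0, 0], "delta_rot": [0, 0, 0], "hand": 4.2},
])

```text
t: 11.75
eef_pos: [0.5082, 0.0135, 0.1281]
ee_rot: [3.141, 0.0, -3.141]
force: [0.3, 0.0, -0.1]
width: 0.0474
```

```bash
python3 - <<'E'
from h import *
s=get_state();im=grab_frame("wrist");cv2.imwrite("pics/w8.png",im);np.save("T8.npy",wristT(s))
print(s["eef_pos"],s["ee_rot"],s["width"],s["force"])
im=grab_frame("scene");cv2.imwrite("pics/s8.png",cv2.resize(im[120:240,240:400],None,fx=5,fy=5,interpolation=cv2.INTER_CUBIC))
E
```

```text
[0.50817042 0.01351704 0.12811532] [ 3.14142682e+00  1.69881550e-04 -3.14096990e+00] 0.047394914877932584 [ 0.30615701  0.0100812  -0.08304111]
```

View pics/w8.png

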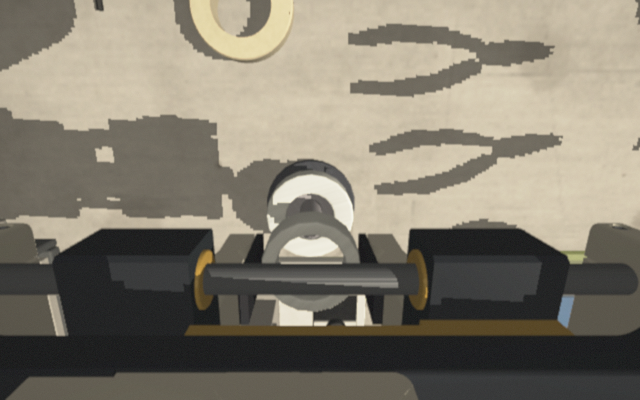

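View pics/s8.png

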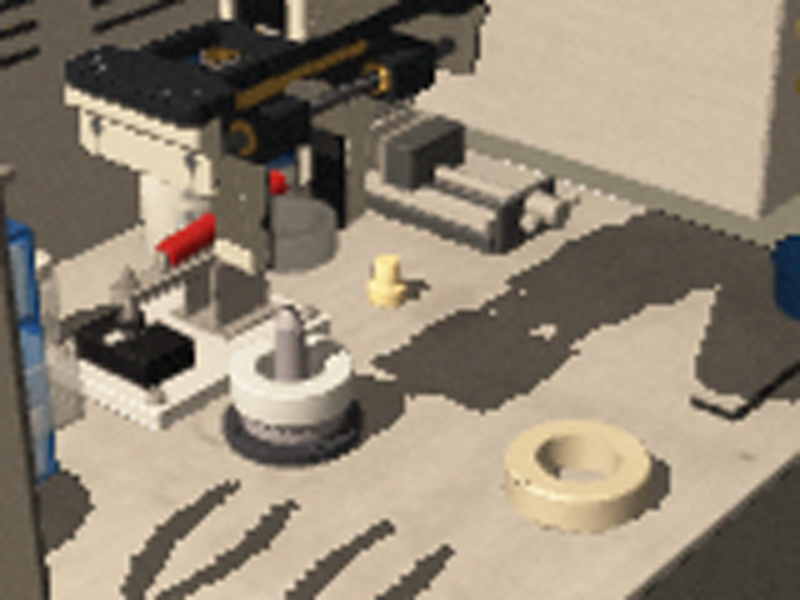

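move_arm([
  {"delta_pos": [0.15, -0.05, -1.5], "delta_rot": [0, 0, 0], "hand": 4.2},
  {"delta_pos": [0, 0, -1.5], "delta_rot": [0, 0, 0], "hand": 4.2},
  {"delta_pos": [0, 0, -1], "delta_rot": [0, 0, 0], "hand": 4.2},
  {"delta_pos": [0, 0, -1], "delta_rot": [0, 0, 0], "hand": 4.2},
  {"delta_pos": [0, 0, -0.5], "delta_rot": [0, 0, 0], "hand": 4.2},
  {"delta_pos": [0, 0, -0.3], "delta_rot": [0, 0, 0], "hand": 4.2},
  {"delta_pos": [0, 0, -0.1], "delta_rot": [0, 0, 0], "hand": 4.2},
  {"delta_pos": [0, 0, 0], "delta_rot": [0, 0, 0], "hand": 4.2},
  {"delta_pos": [0, 0, 0], "delta_rot": [0, 0, 0], "hand": 4.2},
  {"delta_pos": [0, 0, 0], "delta_rot": [0, 0, 0], "hand": 4.2},
])

```text
t: 12.85
eef_pos: [0.5098, 0.0123, 0.0694]
ee_rot: [3.141, 0.001, 3.142]
force: [0.2, -0.3, -1.1]
width: 0.0473
```

```bash
python3 - <<'E'
from h import *
s=get_state();print(s["eef_pos"],s["ee_rot"],s["width"],s["force"])
im=grab_frame("scene");cv2.imwrite("pics/s9.png",cv2.resize(im[120:240,240:400],None,fx=5,fy=5,interpolation=cv2.INTER_CUBIC))
E
```

```text
[0.50982871 0.01231483 0.06941   ] [3.14135763e+00 6.24213675e-04 3.14154780e+00] 0.04732956904841963 [ 0.24477642 -0.34669728 -1.12388608]
```

View pics/s9.png

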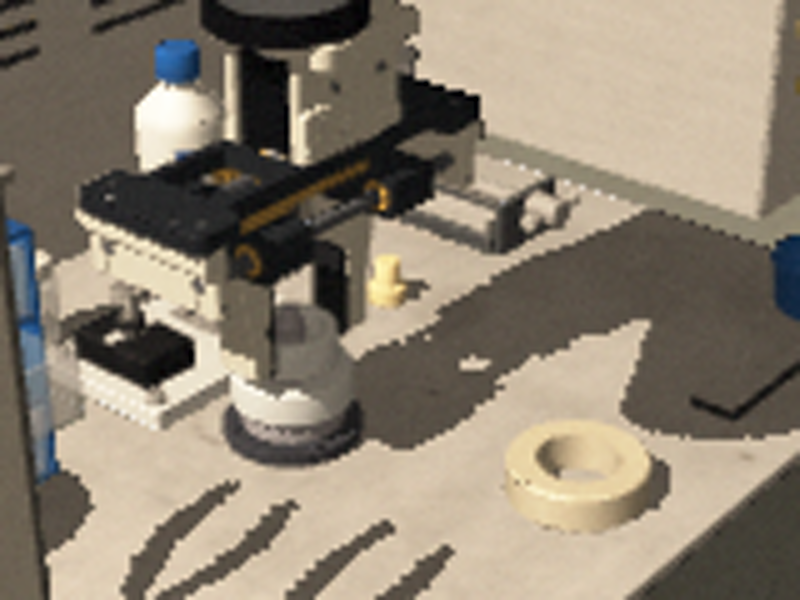

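The narrow ring is on the pin at about (305,340), just above the wide one. There is no contact force yet.

move_arm([
  {"delta_pos": [0, 0, -0.1], "delta_rot": [0, 0, 0], "hand": 4.2},
  {"delta_pos": [0, 0, -0.1], "delta_rot": [0, 0, 0], "hand": 4.2},
  {"delta_pos": [0, 0, -0.05], "delta_rot": [0, 0, 0], "hand": 4.2},
  {"delta_pos": [0, 0, 0], "delta_rot": [0, 0, 0], "hand": 4.2},
  {"delta_pos": [0, 0, 0], "delta_rot": [0, 0, 0], "hand": 4.2},
  {"delta_pos": [0, 0, 0], "delta_rot": [0, 0, 0], "hand": 4.2},
  {"delta_pos": [0, 0, 0], "delta_rot": [0, 0, 0], "hand": 4.2},
  {"delta_pos": [0, 0, 0], "delta_rot": [0, 0, 0], "hand": 4.2},
  {"delta_pos": [0, 0, 0], "delta_rot": [0, 0, 0], "hand": 4.2},
  {"delta_pos": [0, 0, 0], "delta_rot": [0, 0, 0], "hand": 4.2},
])

```text
t: 13.9
eef_pos: [0.5096, 0.0123, 0.0666]
ee_rot: [3.142, 0.0, 3.142]
force: [0.4, -0.0, -0.7]
width: 0.0475
```

move_arm([
  {"delta_pos": [0, 0, -0.05], "delta_rot": [0, 0, 0], "hand": 4.2},
  {"delta_pos": [0, 0, 0], "delta_rot": [0, 0, 0], "hand": 4.8},
  {"delta_pos": [0, 0, 0], "delta_rot": [0, 0, 0], "hand": 5.1},
  {"delta_pos": [0, 0, 0], "delta_rot": [0, 0, 0], "hand": 5.8},
  {"delta_pos": [0, 0, 0], "delta_rot": [0, 0, 0], "hand": 7.2},
  {"delta_pos": [0, 0, 0], "delta_rot": [0, 0, 0], "hand": 7.4},
  {"delta_pos": [0, 0, 0], "delta_rot": [0, 0, 0], "hand": 7.4},
  {"delta_pos": [0, 0, 1.5], "delta_rot": [0, 0, 0], "hand": 7.4},
  {"delta_pos": [0, 0, 3], "delta_rot": [0, 0, 0], "hand": 7.4},
  {"delta_pos": [0, 0, 4], "delta_rot": [0, 0, 0], "hand": 7.4},
])

```text
t: 14.9
eef_pos: [0.5084, 0.0119, 0.1505]
ee_rot: [-3.14, -0.004, 3.141]
force: [1.9, 0.4, 0.8]
width: 0.0741
```

```bash
python3 - <<'E'
from h import *
s=get_state();im=grab_frame("wrist");cv2.imwrite("pics/w10.png",im)
print(s["eef_pos"],s["width"],s["force"])
im=grab_frame("scene");cv2.imwrite("pics/s10.png",cv2.resize(im[120:240,240:400],None,fx=5,fy=5,interpolation=cv2.INTER_CUBIC))
E
```

```text
[0.50835398 0.01186725 0.15052259] 0.07407350523404826 [1.8842673  0.38368464 0.84301074]
```

View pics/w10.png

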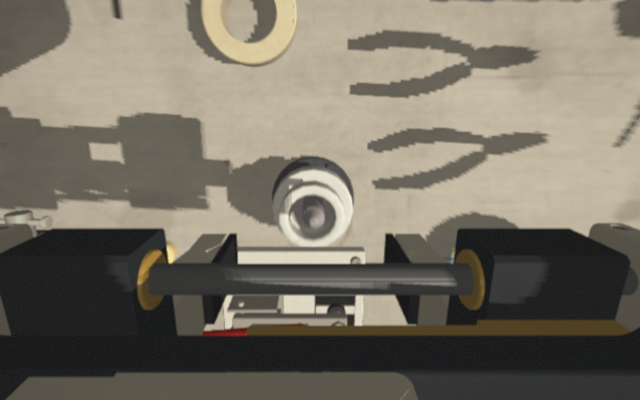

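View pics/s10.png

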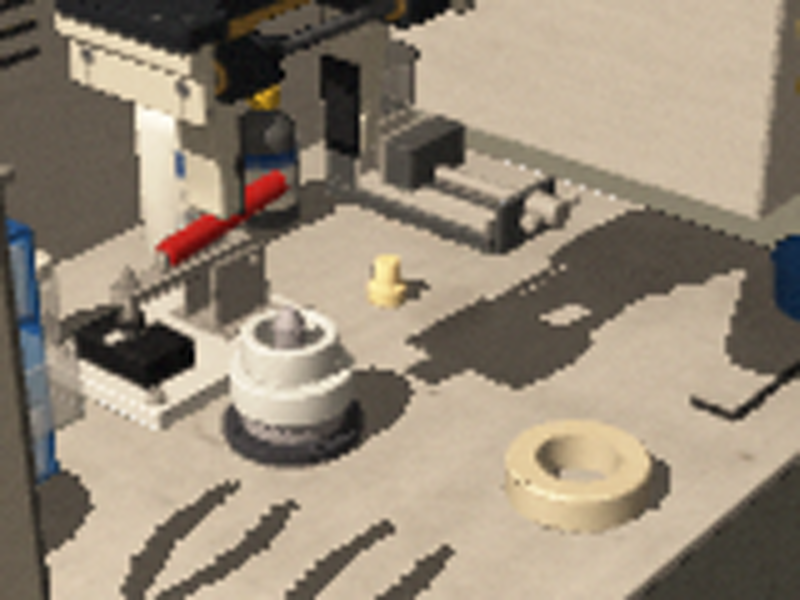

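Both rings are stacked flat on the arbor, with the pin at (290,325) in the middle of the bore. The tape is at the same place as before. I'll back off a little, come to rest and hand in.

move_arm([
  {"delta_pos": [0, 0, 3], "delta_rot": [0, 0, 0], "hand": 7.4},
  {"delta_pos": [0, 0, 2], "delta_rot": [0, 0, 0], "hand": 7.4},
  {"delta_pos": [0, 0, 0], "delta_rot": [0, 0, 0], "hand": 7.4},
  {"delta_pos": [0, 0, 0], "delta_rot": [0, 0, 0], "hand": 7.4},
  {"delta_pos": [0, 0, 0], "delta_rot": [0, 0, 0], "hand": 7.4},
  {"delta_pos": [0, 0, 0], "delta_rot": [0, 0, 0], "hand": 7.4},
  {"delta_pos": [0, 0, 0], "delta_rot": [0, 0, 0], "hand": 7.4},
  {"delta_pos": [0, 0, 0], "delta_rot": [0, 0, 0], "hand": 7.4},
  {"delta_pos": [0, 0, 0], "delta_rot": [0, 0, 0], "hand": 7.4},
  {"delta_pos": [0, 0, 0], "delta_rot": [0, 0, 0], "hand": 7.4},
])

```text
t: 16.0
eef_pos: [0.5096, 0.0122, 0.201]
ee_rot: [-3.141, -0.0, -3.142]
force: [-1.5, -0.1, 0.3]
width: 0.0739
```

```bash
python3 - <<'E'
from station import *
s=get_state();print(s["t"],s["eef_pos"],s["force"]);print(job_done())
E
```

```text
16.0 [0.50961784 0.01224819 0.20095417] [-1.50329833 -0.11753003  0.27066189]
the job is handed in; nothing more can be done
None
```

Both spacers are threaded on the arbor: the wide one went down first onto the shoulder, then the narrow one on top of it. I handed the job in at 16.0 s, with the arm clear and at rest about 0.2 m up.

- **Final check:** The last scene and wrist pictures, taken before the arm backed off the final 5 cm, show both rings flat and roughly concentric, with the pin up through both bores. The roll of tape shows no movement in the scene views.
- **Forces:** Readings at the end of each move stayed around 2 N or less, though I did not see forces in between.
- **Measurements that disagreed:** The three cameras put the arbor and the wide ring 2–4 mm apart, so I used averaged, corrected positions, well within the 9 mm of play round the pin. The gripper also read 60 mm on the 62 mm ring and 47 mm on the 48 mm ring.

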